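Turn the recipe leaf over

ROBOT

A 6-joint arm with a two-finger parallel gripper is mounted at the origin on a cart in front of the work surface, level with it; the furniture and walls round the work are solid. World frame = base frame: x ahead of the robot, y to its left, z up, the work surface at z = 0. Lengths are in mm, angles in rad, forces in N, time in s.
With the tool pointing down it reaches from about 275 to 825 mm from the base axis. Payload 5.2 kg.
Tool frame: the origin (TCP) lies at the very end of the fingers, on their centre line; the grasp point (between the pads) lies 19 mm behind it; z points along the fingers, y is the direction in which the jaws open and shut (so a half turn about z gives the same grasp; the last joint's range is limited). The gripper opens to 93 mm and grips with 3 to 60 N. Pads are 15 mm wide; open, the fingers measure 128 mm over their backs; the gripper's body (75 mm by 188 mm) begins 65 mm behind the grasp point.
Start: joints at [1.134, 0.259, 1.535, -0, 1.348, -0.203], TCP at [127.399, 535.046, 218.653] pointing down, gripper open.
Joint ranges: [-3.14, 3.14], [-0.91, 2.08], [0.19, 2.58], [-1.22, 4.36], [0.22, 2.71], [-3.12, 3.12]. Speed limits (rad/s): [2.57, 2.57, 3.14, 3.14, 3.14, 3.14].

INTERFACE

Orientations are given as a 3x3 rotation matrix whose columns are the frame's x, y, z axes.
In Python, from cell import state, snapshot, sign_off gives the robot as it stands.
- The arm moves only by the tool carry_out, never from a script. Its argument "moves" is one flat list of numbers, 7 for each row, row after row: the closure, from -1 (fully open) to 1 (shut), so that 0 is half open, then the shift along the tool's x, y, z each as a share of 0.4 m, from -1 to 1, then the turn, a rotation vector about the tool's x, y, z each as a share of 180 degrees, from -1 to 1. A call has 1 to 20 rows; each row is the pose to reach, as a shift and turn from the pose measured when the call began, along the tool's axes at that moment, turning the shorter way round; what a row does not reach only later rows make up. A row lasts 1/12 s, in which the tool goes at most 41.7 mm and 7.16 degrees, less where a joint would pass 70% of its speed; a pose out of reach is approached as far as the arm can. A call with a number of a shift or a turn outside -1 to 1 is refused whole. A call with a gripper value outside its range is refused whole. The fingers move at their own pace and stop on an object; "force" is the grip in N (left out, the last holds). Time passes only in rows, so rows that repeat a pose let the fingers close. It gives the time, the measured TCP pose, the force and the opening at its end, in the units of the state.
- state(): the state, without advancing time (a new reading comes with each control period).
- snapshot(name): name is "scene" or "top" or "wrist"; returns a dict with "frame" (480x640x3 uint8, red, green, blue), "vfov" (degrees; the focal length in pixels is half the picture's height over the tangent of half this angle, whatever the lens; pixels are square), "cx", "cy" (the principal point, pixels), "R" (3x3) and "t" (3): a world point X has camera coordinates R X + t. Camera axes: x right, y down, z forward; pixel columns grow to the right and rows downward; lengths in mm; the calibration is good to about 2 mm. A picture is of the moment at which its call begins. There is no depth.
- sign_off(): hands the job in, once; it reports no verdict.
The state is a dict: "time": time; "joint_pos": joint angles; "qd": joint speeds; "effort": joint torques, N m; "ee_pos": TCP position; "tcp_rot": TCP orientation; "force": force on the tool from outside, world axes, zero at the start; "ft_torque": the same for the moment, N m; "opening": finger opening in mm.
Only numpy, scipy, OpenCV 4.12 (cv2) and the standard library are available. Lean on these libraries where they do the work, as an engineer would, in place of code of your own. Each camera call takes 0.05 s, during which the arm holds its last target.

TASK

The recipe goes on overleaf: with a fingertip, push the stiff leaf of the recipe stand up from under its blue edge, swing it over the spine and press it down flat on the other half of the stand. Only push the leaf, gently, never pinch it; neither lift nor shove the stand, and leave the other things on the worktop where they are.

Things in the scene. Friction and masses are not known exactly. Their poses are not given: they have to be found in the camera images.
- book: loose recipe stand, pale wood, 1.4 kg: foot board 180 x 160 mm, 14 mm high; two halves with white pages slope up and outward from the spine at 0.38 rad, a shallow V. They end 81 mm from the spine (70 mm high); beyond them is free room for a finger under the leaf, down to the worktop. Origin: centre of underside. x along the spine, z up; leaf starts on the -y half, must end on the +y half
- spine (a point): middle of the spine rod = the leaf's hinge line, 40 mm above the worktop, along the x axis of the stand
- leaf_edge (a point): middle of the leaf's free blue edge, 130 mm from the hinge line; moves with the leaf: a rigid white panel with fruit pictures, 160 mm wide along the spine, 4 mm thick, standing out 49 mm past the half that it lies on. x: as the stand's; -y: from the hinge out to this edge; z: out of the face on top at the start
- leaf (a joint): angle of the leaf about the spine, rad: 0 = flat on the -y half (edge 88 mm above the worktop), 1.19 = upright, 2.38 = flat on the +y half (end stop). The hinge has friction (0.14 N m): the leaf (0.12 kg) stays at any angle it is left at and needs 1 to 2 N at its edge. It starts at 0.02 to 0.25
- tin: food tin, 75 mm diameter, 58 mm high, to be left alone; origin at the centre of its underside
- timer: red and white kitchen timer, 62 mm diameter, 50 mm high, to be left alone; origin at the centre of its underside
- orange_jar: clear jar with orange lid and foot, 62 mm diameter, 110 mm high, to be left alone; origin at the centre of its underside
- teaspoon: teaspoon, 137 mm long, lying flat, to be left alone; origin at the centre of its underside

How it is judged:
By the outcome, as a careful person would: the job done as asked, in the order asked, and still so for the second after the job is handed in, with the robot touching nothing.
It also fails if it takes over 40 s, if anything falls off the work surface, if the arm or the gripper's body presses on something with over 40 N, if the wrist force passes 120 N, or if a joint passes its speed limit or range.

## Working session

There is one attempt and no reset: what is moved stays moved. The work goes in short steps, Python scripts to look and compute and a tool call to move; the robot and the scene stay as the last step left them, time stands still between calls to the robot, and variables do not carry over. Pictures are saved under pics/ and viewed, and the job is handed in when it is done.

Besides the shell and the picture viewer there is one more tool, called after "Call:" by a JSON object that holds its "api" and its "payload", one argument or row to a line. carry_out: Moves the arm, as the interface text tells. Its arguments: {"type":"object","properties":{"moves":{"type":"array","items":{"type":"number","minimum":-1,"maximum":1}},"force":{"type":"number"}},"required":["moves"]}

```bash
mkdir -p pics; ls; python3 - <<'E'
from cell import state,snapshot
import cv2
s=state();print({k:s[k] for k in('time','ee_pos','tcp_rot','force','opening')})
for n in('scene','top','wrist'):
    d=snapshot(n);cv2.imwrite(f'pics/{n}0.png',d['frame'][:,:,::-1]);print(n,d['vfov'],d['cx'],d['cy'],d['R'],d['t'])
E
```

```text
pics
{'time': 0.0, 'ee_pos': array([127.17780385, 534.56141087, 217.83636743]), 'tcp_rot': array([[-9.72793859e-01,  2.31671212e-01, -7.46653357e-04],
       [ 2.31672148e-01,  9.72792578e-01, -1.61764936e-03],
       [ 3.51576055e-04, -1.74661815e-03, -9.99998413e-01]]), 'force': array([ 0.50923994, -0.2309812 , -0.15578459]), 'opening': 93.0040075019602}
scene 47.26883957090095 327.34277386163143 239.20796338121042 [[ 0.73557869 -0.67724852 -0.01607552]
 [-0.43007009 -0.44851364 -0.78350191]
 [ 0.52341542  0.58324091 -0.62118141]] [-312.42995225  350.03663689  810.41509362]
top 51.49852143282539 309.1264483761096 233.3027175544867 [[-0.02507022 -0.99965336 -0.00803964]
 [-0.98435016  0.02608808 -0.17428187]
 [ 0.17443119  0.00354454 -0.98466299]] [ 153.50619373  536.9924395  1337.23758904]
wrist 66.46800925505262 314.5436223023367 243.2023954501289 [[ 2.32551167e-01  9.72583862e-01 -7.65242252e-04]
 [ 9.36352737e-01 -2.23675172e-01  2.70578951e-01]
 [ 2.62989555e-01 -6.36399873e-02 -9.62697484e-01]] [-549.11694465  -29.97612744  390.45384227]
```

View pics/scene0.png

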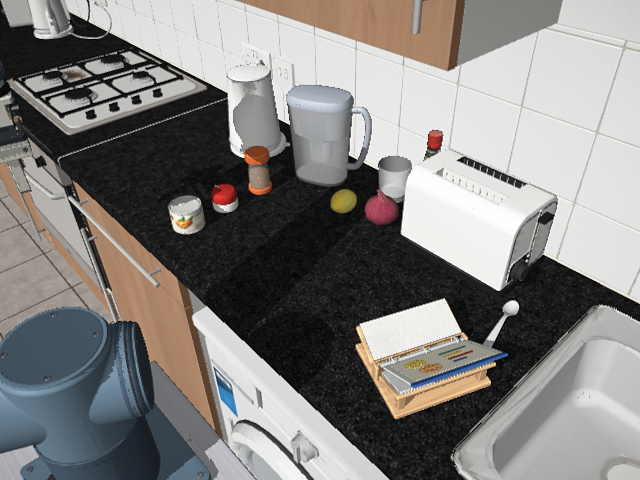

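View pics/top0.png

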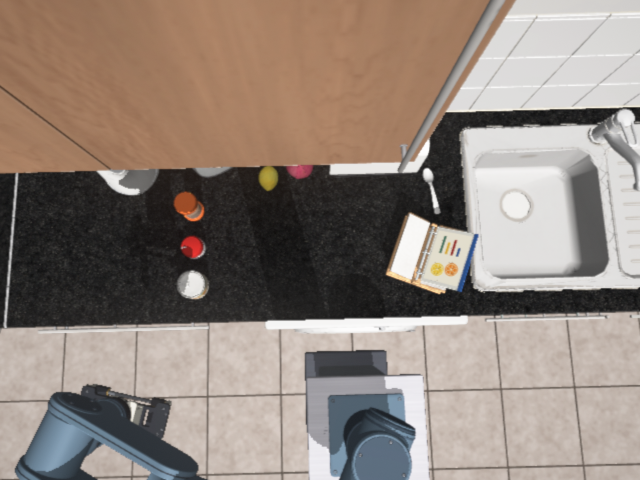

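View pics/wrist0.png

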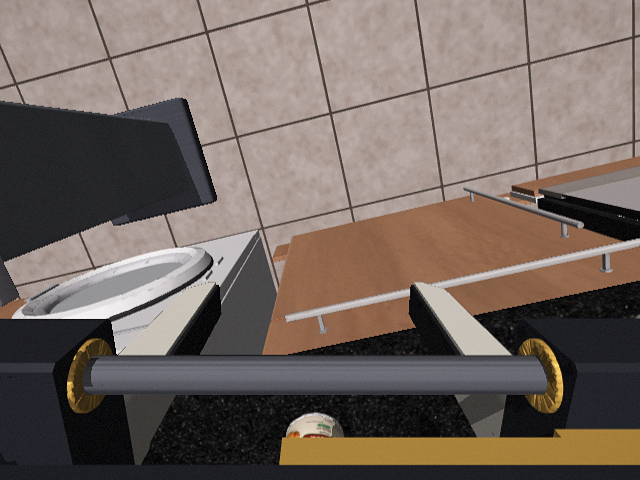

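```bash
cat > h.py <<'E'
import numpy as np,cv2
from cell import state,snapshot
def ray(d,u,v):
    f=d['frame'].shape[0]/2/np.tan(np.radians(d['vfov']/2))
    R=np.array(d['R']);t=np.array(d['t']);q=R.T@np.array([(u-d['cx'])/f,(v-d['cy'])/f,1])
    return -R.T@t,q/np.linalg.norm(q)
def onz(d,uv,z):
    c,q=ray(d,*uv);return c+q*(z-c[2])/q[2]
def tri(d1,p1,d2,p2):
    c1,q1=ray(d1,*p1);c2,q2=ray(d2,*p2)
    s=np.linalg.lstsq(np.c_[q1,-q2],c2-c1,rcond=None)[0]
    a=c1+s[0]*q1;b=c2+s[1]*q2
    return (a+b)/2,np.linalg.norm(a-b)
def proj(d,X):
    f=d['frame'].shape[0]/2/np.tan(np.radians(d['vfov']/2))
    p=np.array(d['R'])@X+d['t'];return p[:2]/p[2]*f+[d['cx'],d['cy']]
def blue(d,roi):
    h=cv2.cvtColor(d['frame'],cv2.COLOR_RGB2HSV)
    m=cv2.inRange(h,(105,120,40),(125,255,255));k=np.zeros_like(m);x0,y0,x1,y1=roi;k[y0:y1,x0:x1]=255
    return m&k
E
python3 - <<'E'
from h import *
S=snapshot('scene');T=snapshot('top')
a=cv2.resize(S['frame'][280:430,340:530],None,fx=4,fy=4,interpolation=cv2.INTER_CUBIC)
b=cv2.resize(T['frame'][160:310,370:500],None,fx=4,fy=4,interpolation=cv2.INTER_CUBIC)
cv2.imwrite('pics/a.png',a[:,:,::-1]);cv2.imwrite('pics/b.png',b[:,:,::-1])
for n,d,roi in(('S',S,(340,280,530,430)),('T',T,(370,200,490,310))):
    m=blue(d,roi);p=cv2.findNonZero(m);print(n,len(p),cv2.minAreaRect(p),cv2.boxPoints(cv2.minAreaRect(p)).round(1).tolist())
E
```

```text
S 474 ((457.9139099121094, 365.779052734375), (12.814310073852539, 101.19227600097656), 71.36541748046875) [[407.8999938964844, 375.8999938964844], [503.79998779296875, 343.5], [507.8999938964844, 355.70001220703125], [412.0, 388.0]]
T 227 ((462.61016845703125, 261.58160400390625), (14.811509132385254, 58.73705291748047), 14.743562698364258) [[448.0, 288.1000061035156], [462.8999938964844, 231.3000030517578], [477.20001220703125, 235.10000610351562], [462.29998779296875, 291.8999938964844]]
```

View pics/a.png

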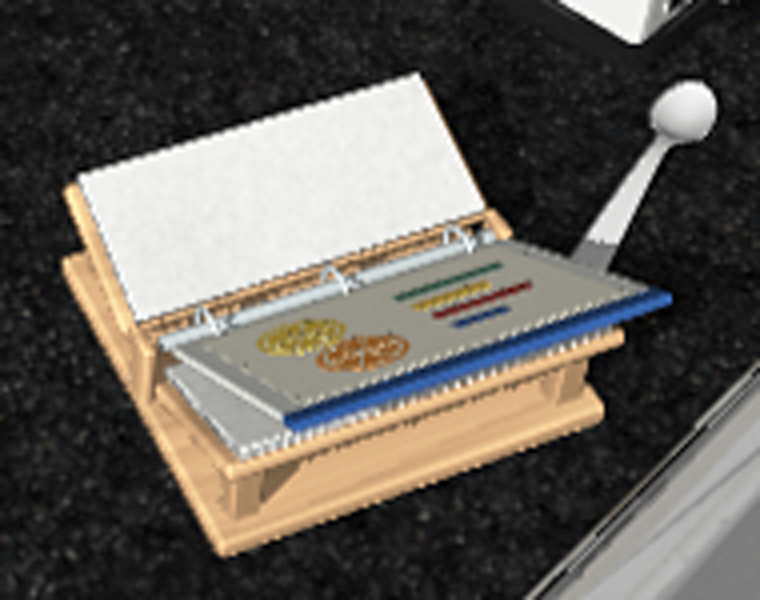

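View pics/b.png

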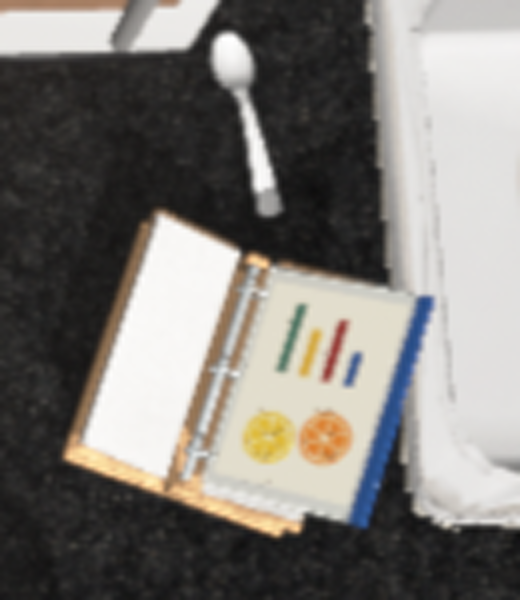

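```bash
python3 - <<'E'
from h import *
S=snapshot('scene');T=snapshot('top')
P={}
for n,s,t in(('edge far',(508,353.7),(478.2,234.3)),('edge near',(412,385),(461.7,291)),('sp near',(380.7,365.7),(417,278.2)),('sp far',(463.2,339.2),(433,227)),
 ('page+y far top',(445,298.3),(370+158/4,160+211/4)),('page+y near top',(359,325),(370+68/4,160+455/4)),('footnear-y',(396,418),(370+282/4,160+532/4)),
 ('spoon handle',(340+590/4,280+270/4),(370+270/4,160+210/4))):
    p,e=tri(S,s,T,t);P[n]=p;print(n,p.round(1),round(e,1))
e=P['edge far']-P['edge near'];print('len',np.linalg.norm(e),np.degrees(np.arctan2(e[1],e[0])))
e2=P['sp far']-P['sp near'];print(np.linalg.norm(e2),np.degrees(np.arctan2(e2[1],e2[0])))
em=(P['edge far']+P['edge near'])/2;sm=(P['sp far']+P['sp near'])/2
print(em,sm,np.linalg.norm(em-sm),np.arcsin((em[2]-sm[2])/130)-.38)
for n,uv in(('sinkrim',(370+385/4,160+200/4)),('sinkrim2',(370+415/4,160+500/4)),('sinkback',(463,130)),('spoonh',(370+270/4,160+214/4)),('front edge',(440,319))):
  print(n,onz(T,uv,5).round())
E
```

```text
edge far [ 514.6 -306.   118.8] 2.3
edge near [ 365.2 -247.7  123.8] 3.1
sp near [ 407.5 -152.2   43.3] 2.8
sp far [ 552.  -208.5   41.1] 3.5
page+y far top [ 588.  -139.1   66.7] 0.7
page+y near top [426.1 -72.4  62.6] 12.1
footnear-y [ 368.  -222.4   11.9] 0.6
spoon handle [ 600.8 -233.6    1.6] 1.5
len 160.41761580966545 -21.33957427932159
155.05802158021788 -21.277708989294208
[ 439.88409738 -276.87080402  121.27043556] [ 479.74088158 -180.37406287   42.2191711 ] 130.95528515480854 0.2736482059998038
sinkrim [ 605. -315.    5.]
sinkrim2 [ 389. -319.    5.]
sinkback [ 848. -325.    5.]
spoonh [ 597. -232.    5.]
front edge [ 297. -218.    5.]
```

```bash
cat >> h.py <<'E'
from scipy.spatial.transform import Rotation as Ro
X=np.array([.932,-.363,0]);X/=np.linalg.norm(X);Y=np.array([-X[1],X[0],0]);O=np.array([479.7,-180.4,0])
def W(x,y,z): return O+x*X+y*Y+[0,0,z]
def rot(e): # tool elev deg (90=down)
    e=np.radians(e);z=np.cos(e)*Y-np.array([0,0,np.sin(e)]);return np.c_[np.cross(X,z),X,z]
def go(p,R=None,s=None):
    s=s or state();R0=np.array(s['tcp_rot']);d=R0.T@(p-s['ee_pos'])/400
    r=Ro.from_matrix(R0.T@(R0 if R is None else R)).as_rotvec()/np.pi
    n=max(np.linalg.norm(d)*400/41.7,np.linalg.norm(r)*180/7.16)
    print('shift',d.round(4),'turn',r.round(4),'rows>=',round(n,1))
def st():
    s=state();p=np.array(s['ee_pos'])-O
    print('t',round(s['time'],2),'p',np.round(s['ee_pos'],1),'stand',np.round([p@X,p@Y,p[2]],1),'F',np.round(s['force'],1),'q',np.round(s['joint_pos'],2),'open',round(s['opening'],1))
E
python3 - <<'E'
from h import *
s=state();w=snapshot('wrist');c=-np.array(w['R']).T@w['t'];print('cam in tool',np.array(s['tcp_rot']).T@(c-s['ee_pos']))
S=snapshot('scene')
for uv in((402,235),(505,288)):print('toaster',onz(S,uv,0))
for y in (0,):
  go(np.array([400,150,300]),rot(90))
  go(W(-20,-170,250),rot(90))
E
```

```text
cam in tool [  76.22092203   -0.28077058 -165.63449532]
toaster [740.69553633  91.60967982   0.        ]
toaster [ 759.16508549 -167.67990475    0.        ]
shift [-0.886  -0.7784 -0.2034] turn [-0.      0.      0.5438] rows>= 13.7
shift [-1.1633 -1.9499 -0.0782] turn [-0.      0.      0.5438] rows>= 21.8
```

Call:
{"api": "carry_out", "payload": {
  "moves": [1, -0.886, -0.778, -0.203, 0, 0, 0.544, 1, -0.886, -0.778, -0.203, 0, 0, 0.544, 1, -0.886, -0.778, -0.203, 0, 0, 0.544, 1, -0.886, -0.778, -0.203, 0, 0, 0.544, 1, -0.886, -0.778, -0.203, 0, 0, 0.544, 1, -0.886, -0.778, -0.203, 0, 0, 0.544, 1, -0.886, -0.778, -0.203, 0, 0, 0.544, 1, -0.886, -0.778, -0.203, 0, 0, 0.544, 1, -0.886, -0.778, -0.203, 0, 0, 0.544, 1, -0.886, -0.778, -0.203, 0, 0, 0.544, 1, -0.886, -0.778, -0.203, 0, 0, 0.544, 1, -0.886, -0.778, -0.203, 0, 0, 0.544, 1, -0.886, -0.778, -0.203, 0, 0, 0.544, 1, -0.886, -0.778, -0.203, 0, 0, 0.544, 1, -0.886, -0.778, -0.203, 0, 0, 0.544, 1, -0.886, -0.778, -0.203, 0, 0, 0.544]
}}

```text
time: 1.78
ee_pos: [400.0, 150.1, 299.8]
tcp_rot: [[0.361, 0.932, -0.0], [0.932, -0.361, -0.0], [-0.0, -0.0, -1.0]]
force: [-0.6, -0.7, -0.0]
opening: 0.1
```

```bash
python3 -c "
from h import *
st();go(W(-20,-170,250),rot(90));go(W(-20,-170,250),rot(70))"
```

```text
t 1.78 p [400.  150.1 299.8] stand [-194.2  279.   299.8] F [-0.6 -0.7 -0. ] q [ 0.1  -0.02  1.65 -0.    1.5   0.47] open 0.1
shift [-1.1233  0.4335  0.1247] turn [-0.      0.0001  0.0006] rows>= 11.6
shift [-1.1233  0.4335  0.1247] turn [-1.000e-04  1.112e-01  6.000e-04] rows>= 11.6
```

Call:
{"api": "carry_out", "payload": {
  "moves": [1, -1, 0.38, 0.06, 0, 0.11, 0, 1, -1, 0.38, 0.06, 0, 0.11, 0, 1, -1, 0.38, 0.06, 0, 0.11, 0, 1, -1, 0.38, 0.06, 0, 0.11, 0, 1, -1, 0.38, 0.06, 0, 0.11, 0, 1, -1, 0.38, 0.06, 0, 0.11, 0, 1, -1, 0.38, 0.06, 0, 0.11, 0, 1, -1, 0.38, 0.06, 0, 0.11, 0, 1, -1, 0.38, 0.06, 0, 0.11, 0, 1, -1, 0.38, 0.06, 0, 0.11, 0, 1, -1, 0.38, 0.06, 0, 0.11, 0, 1, -1, 0.38, 0.06, 0, 0.11, 0]
}}

```text
time: 2.78
ee_pos: [397.0, -281.7, 275.0]
tcp_rot: [[0.339, 0.933, 0.122], [0.878, -0.36, 0.314], [0.337, 0.001, -0.941]]
force: [0.2, 0.3, -0.8]
opening: 0.6
```

```bash
python3 -c "
from h import *
st();go(W(-20,-165,250),rot(40))
d=snapshot('scene');cv2.imwrite('pics/s1.png',d['frame'][:,:,::-1])
d=snapshot('wrist');cv2.imwrite('pics/w1.png',d['frame'][:,:,::-1])"
```

```text
t 2.78 p [ 397.  -281.7  275. ] stand [ -40.3 -124.4  275. ] F [ 0.2  0.3 -0.8] q [-1.06  0.2   1.52  0.27  1.64 -0.7 ] open 0.6
shift [-0.1167  0.0503  0.0247] turn [-0.0003  0.1682  0.001 ] rows>= 4.2
```

View pics/s1.png

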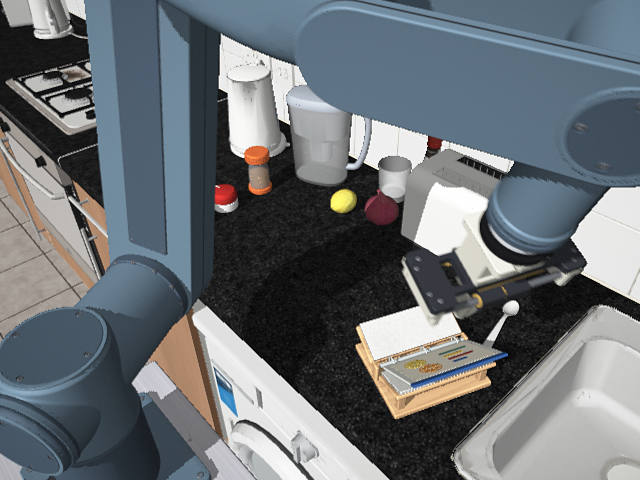

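View pics/w1.png

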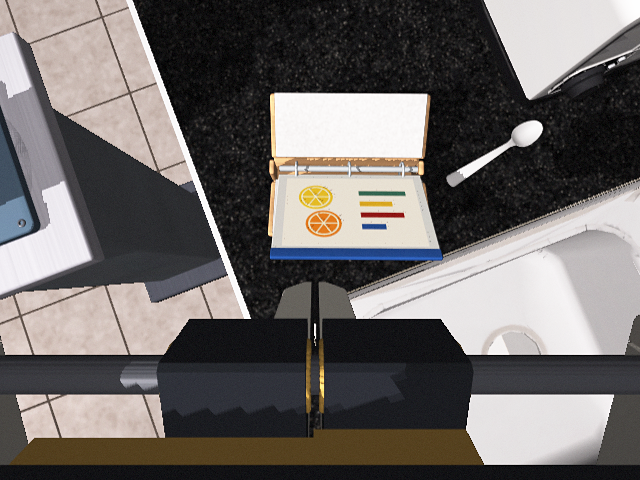

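```bash
python3 -c "
from h import *
w=snapshot('wrist');T=snapshot('top')
for n,P in(('far',[514.6,-306,118.8]),('near',[365.2,-247.7,121]),('spn',W(-78,0,40)),('spf',W(78,0,40)),('+y page top',W(80,75,70))):print(n,proj(w,np.array(P)).round(1))
S=snapshot('scene')
print(tri(w,(442,256),S,(508,353.7)),tri(w,(270,256),S,(412,385)))
"
```

```text
far [444.6 263.6]
near [269.8 263.4]
spn [282.9 174. ]
spf [418.1 174.1]
+y page top [426.4  99. ]
(array([ 520.1434102 , -301.83074634,  110.3862192 ]), np.float64(6.226714071637696)) (array([ 367.93537924, -242.37639152,  116.3829498 ]), np.float64(2.8075849349200146))
```

Call:
{"api": "carry_out", "payload": {
  "moves": [1, -0.117, 0.05, 0.025, 0, 0.168, 0, 1, -0.117, 0.05, 0.025, 0, 0.168, 0, 1, -0.117, 0.05, 0.025, 0, 0.168, 0, 1, -0.117, 0.05, 0.025, 0, 0.168, 0, 1, -0.117, 0.05, 0.025, 0, 0.168, 0, 1, -0.117, 0.05, 0.025, 0, 0.168, 0, 1, -0.117, 0.05, 0.025, 0, 0.168, 0, 1, -0.117, 0.05, 0.025, 0, 0.168, 0]
}}

```text
time: 3.7
ee_pos: [402.2, -320.8, 251.8]
tcp_rot: [[0.229, 0.934, 0.274], [0.603, -0.357, 0.713], [0.764, 0.002, -0.645]]
force: [0.9, 0.3, 0.1]
opening: 0.4
```

```bash
python3 -c "
from h import *
st();go(W(-15,-165,120),rot(40));go(W(-15,-150,100),rot(40))"
```

```text
t 3.7 p [ 402.2 -320.8  251.8] stand [ -21.3 -158.9  251.8] F [0.9 0.3 0.1] q [-1.26  0.52  1.39  0.53  1.93 -0.89] open 0.4
shift [-0.2618  0.0151  0.2009] turn [-0.0012  0.0009  0.0017] rows>= 3.2
shift [-0.2758  0.0152  0.2618] turn [-0.0012  0.0009  0.0017] rows>= 3.7
```

Call:
{"api": "carry_out", "payload": {
  "moves": [1, -0.28, 0.015, 0.24, 0, 0, 0, 1, -0.28, 0.015, 0.24, 0, 0, 0, 1, -0.28, 0.015, 0.24, 0, 0, 0, 1, -0.28, 0.015, 0.24, 0, 0, 0, 1, -0.28, 0.015, 0.24, 0, 0, 0, 1, -0.28, 0.015, 0.24, 0, 0, 0, 1, -0.28, 0.015, 0.24, 0, 0, 0]
}}

```text
time: 4.28
ee_pos: [409.3, -322.3, 106.8]
tcp_rot: [[0.227, 0.935, 0.274], [0.606, -0.356, 0.711], [0.762, 0.005, -0.647]]
force: [0.0, -0.4, -0.1]
opening: 0.6
```

```bash
sed -i 's/479.7,-180.4,0/480.7,-178.1,0/' h.py; python3 -c "
from h import *
st();go(W(-15,-97,86),rot(40))
for n in('scene','wrist'):
  d=snapshot(n);f=d['frame'];
  if n=='scene': f=cv2.resize(f[260:460,340:600],None,fx=3,fy=3)
  cv2.imwrite(f'pics/{n}2.png',f[:,:,::-1])"
```

```text
t 4.28 p [ 409.3 -322.3  106.8] stand [ -14.2 -160.3  106.8] F [ 0.  -0.4 -0.1] q [-1.25  0.68  1.5   0.51  1.68 -1.03] open 0.6
shift [ 0.0629 -0.001   0.1542] turn [-0.0009  0.002   0.0028] rows>= 1.6
```

View pics/scene2.png

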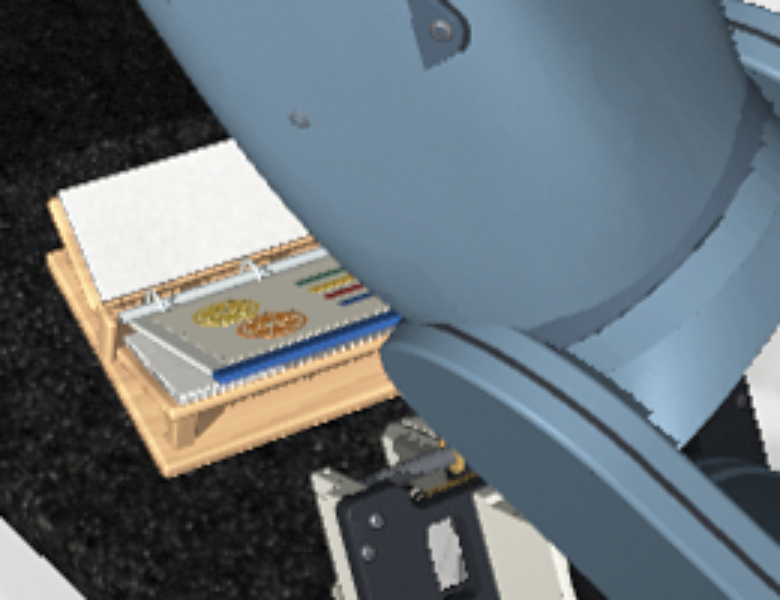

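View pics/wrist2.png

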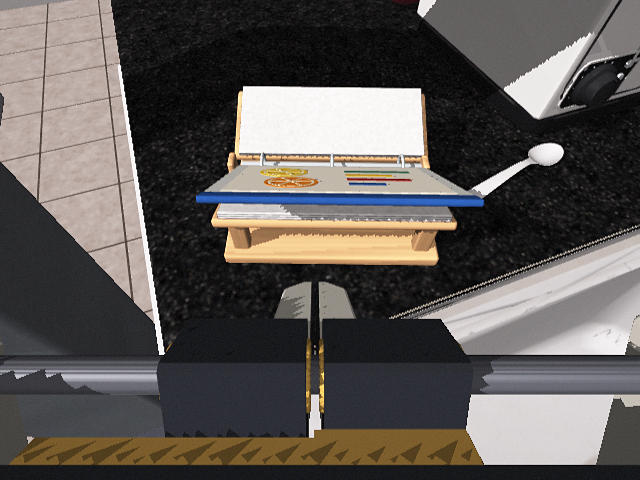

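```bash
python3 -c "
from h import *
w=snapshot('wrist')
for th in(.15,.2,.25):
  b=.38+th
  for x in(-80,80):
    top=proj(w,W(x,-130*np.cos(b)+2*np.sin(b),40+130*np.sin(b)+2*np.cos(b)));bot=proj(w,W(x,-130*np.cos(b)-2*np.sin(b),40+130*np.sin(b)-2*np.cos(b)));print(th,x,top.round(1),bot.round(1))
for x in(-80,80): print('half end',proj(w,W(x,-75,70)).round(1),'foot front top',proj(w,W(x*9/8,-80,14)).round(1), proj(w,W(x,75,70)).round(1))
"
```

```text
0.15 -80 [200.3 216.4] [201.2 222.9]
0.15 80 [483.1 218.6] [481.6 225.1]
0.2 -80 [198.9 205.4] [199.8 212.2]
0.2 80 [485.3 207.6] [484.  214.4]
0.25 -80 [197.7 193.9] [198.5 201. ]
0.25 80 [487.3 196.2] [486.1 203.3]
half end [223.  208.8] foot front top [223.8 256.6] [246.4  84. ]
half end [449.7 210.6] foot front top [442.  258.3] [417.7  85.3]
```

Call:
{"api": "carry_out", "payload": {
  "moves": [1, 0.02, 0, 0.08, 0, 0, 0, 1, 0.06, 0, 0.155, 0, 0, 0, 1, 0.06, 0, 0.155, 0, 0, 0, 1, 0.06, 0, 0.155, 0, 0, 0, 1, 0.06, 0, 0.155, 0, 0, 0]
}}

```text
time: 4.85
ee_pos: [431.7, -265.1, 85.4]
tcp_rot: [[0.227, 0.934, 0.275], [0.608, -0.356, 0.709], [0.761, 0.007, -0.649]]
force: [0.4, -0.3, -1.3]
opening: 0.3
```

```bash
python3 -c "
from h import *
st()
d=snapshot('wrist');cv2.imwrite('pics/w3.png',d['frame'][:,:,::-1])"
```

```text
t 4.85 p [ 431.7 -265.1   85.4] stand [-14.1 -98.9  85.4] F [ 0.4 -0.3 -1.3] q [-1.19  0.65  1.62  0.55  1.57 -1.03] open 0.3
```

View pics/w3.png

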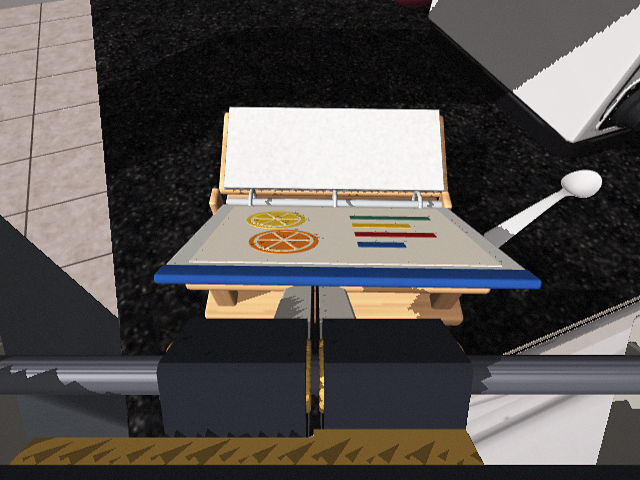

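```bash
cat >> h.py <<'E'
def tcp(b,r=110,e=40,x=-15,gap=0):
    E=np.radians(e);m=np.array([-np.sin(b),-np.cos(b)]);w=np.array([np.sin(E),np.cos(E)])
    C=np.array([0,40])+r*np.array([-np.cos(b),np.sin(b)])+(2+gap)*m
    c=np.cos(b-E);P=C-7.5*w*np.clip(c/.2,-1,1);return W(x,*P)
def rows(L):
    s=state();R0=np.array(s['tcp_rot'])
    for b,r,e in L:
        d=R0.T@(tcp(b,r,e)-s['ee_pos'])/400;t=Ro.from_matrix(R0.T@rot(e)).as_rotvec()/np.pi
        print(round(b,2),r,e,d.round(3),t.round(3),tcp(b,r,e).round())
E
python3 -c "
from h import *
rows([(b,110,40) for b in np.arange(.6,1.25,.1)])"
```

```text
0.6 110 40 [ 0.022 -0.002 -0.01 ] [-0.     0.003  0.003] [ 432. -263.   95.]
0.7 110 40 [ 0.05  -0.002 -0.012] [-0.     0.003  0.003] [ 434. -257.  104.]
0.8 110 40 [ 0.077 -0.002 -0.012] [-0.     0.003  0.003] [ 437. -250.  112.]
0.9 110 40 [ 0.104 -0.002 -0.008] [-0.     0.003  0.003] [ 440. -242.  119.]
1.0 110 40 [ 0.131 -0.001 -0.002] [-0.     0.003  0.003] [ 443. -234.  126.]
1.1 110 40 [ 0.157 -0.001  0.007] [-0.     0.003  0.003] [ 446. -225.  131.]
1.2 110 40 [ 0.182 -0.001  0.018] [-0.     0.003  0.003] [ 450. -216.  136.]
```

Call:
{"api": "carry_out", "payload": {
  "moves": [1, 0.022, -0.002, -0.01, 0, 0, 0, 1, 0.036, -0.002, -0.011, 0, 0, 0, 1, 0.05, -0.002, -0.012, 0, 0, 0, 1, 0.064, -0.002, -0.012, 0, 0, 0, 1, 0.077, -0.002, -0.012, 0, 0, 0, 1, 0.09, -0.002, -0.01, 0, 0, 0, 1, 0.104, -0.002, -0.008, 0, 0, 0]
}}

```text
time: 5.48
ee_pos: [439.7, -242.2, 119.4]
tcp_rot: [[0.227, 0.934, 0.276], [0.609, -0.357, 0.708], [0.76, 0.007, -0.65]]
force: [0.4, -2.6, -1.5]
opening: 0.1
```

```bash
python3 -c "
from h import *
st()
d=snapshot('wrist');cv2.imwrite('pics/w4.png',d['frame'][:,:,::-1])
rows([(b,110,40) for b in np.arange(1.0,1.65,.1)])"
```

```text
t 5.48 p [ 439.7 -242.2  119.4] stand [-14.9 -74.6 119.4] F [ 0.4 -2.6 -1.5] q [-1.16  0.59  1.64  0.56  1.6  -0.99] open 0.1
1.0 110 40 [0.023 0.    0.006] [-0.     0.003  0.003] [ 443. -234.  126.]
1.1 110 40 [0.049 0.    0.014] [-0.     0.003  0.003] [ 446. -225.  131.]
1.2 110 40 [0.074 0.001 0.026] [-0.     0.003  0.003] [ 450. -216.  136.]
1.3 110 40 [0.098 0.001 0.04 ] [-0.     0.003  0.003] [ 454. -206.  140.]
1.4 110 40 [0.121 0.001 0.056] [-0.     0.003  0.003] [ 457. -196.  142.]
1.5 110 40 [0.141 0.001 0.074] [-0.     0.003  0.003] [ 461. -186.  144.]
1.6 110 40 [0.16  0.001 0.094] [-0.     0.003  0.003] [ 465. -176.  144.]
```

View pics/w4.png

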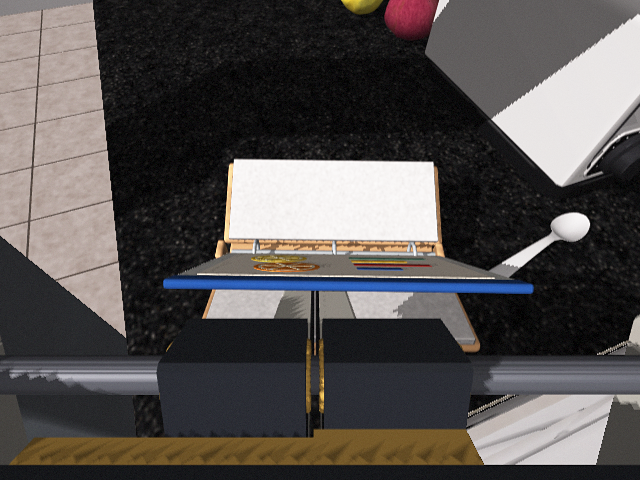

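Call:
{"api": "carry_out", "payload": {
  "moves": [1, 0.023, 0, 0.006, 0, 0, 0, 1, 0.049, 0, 0.014, 0, 0, 0, 1, 0.074, 0.001, 0.026, 0, 0, 0, 1, 0.098, 0.001, 0.04, 0, 0, 0, 1, 0.121, 0.001, 0.056, 0, 0, 0, 1, 0.141, 0.001, 0.074, 0, 0, 0, 1, 0.16, 0.001, 0.094, 0, 0, 0]
}}

```text
time: 6.12
ee_pos: [465.6, -174.7, 144.6]
tcp_rot: [[0.226, 0.934, 0.276], [0.609, -0.356, 0.709], [0.76, 0.008, -0.649]]
force: [0.8, -2.1, 0.2]
opening: 0.8
```

```bash
python3 -c "
from h import *
st()
d=snapshot('wrist');cv2.imwrite('pics/w5.png',d['frame'][:,:,::-1])
d=snapshot('top');cv2.imwrite('pics/t5.png',cv2.resize(d['frame'][130:330,320:560],None,fx=3,fy=3)[:,:,::-1])
rows([(b,110,40+(b-1.6)*20) for b in np.arange(1.7,2.46,.1)])"
```

```text
t 6.12 p [ 465.6 -174.7  144.6] stand [-15.3  -2.3 144.6] F [ 0.8 -2.1  0.2] q [-1.07  0.5   1.73  0.62  1.56 -0.93] open 0.8
1.7 110 42.0 [0.012 0.003 0.018] [-0.001 -0.009  0.004] [ 469. -166.  144.]
1.8 110 44.0 [0.026 0.003 0.04 ] [-0.001 -0.02   0.004] [ 473. -156.  142.]
1.9 110 46.0 [0.038 0.003 0.065] [-0.001 -0.031  0.004] [ 477. -146.  140.]
2.0 110 48.0 [0.047 0.003 0.09 ] [-0.001 -0.042  0.004] [ 481. -137.  136.]
2.1 110 50.00000000000001 [0.054 0.003 0.116] [-0.    -0.053  0.004] [ 484. -128.  131.]
2.2 110 52.0 [0.058 0.003 0.142] [-0.    -0.064  0.004] [ 487. -119.  125.]
2.3 110 54.000000000000014 [0.059 0.003 0.169] [-0.    -0.076  0.004] [ 491. -111.  119.]
2.4 110 56.00000000000001 [0.062 0.004 0.197] [-0.    -0.087  0.004] [ 494. -103.  113.]
```

View pics/w5.png

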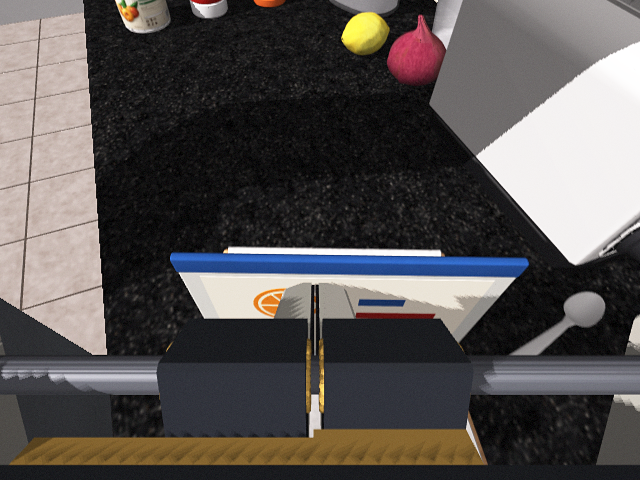

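View pics/t5.png

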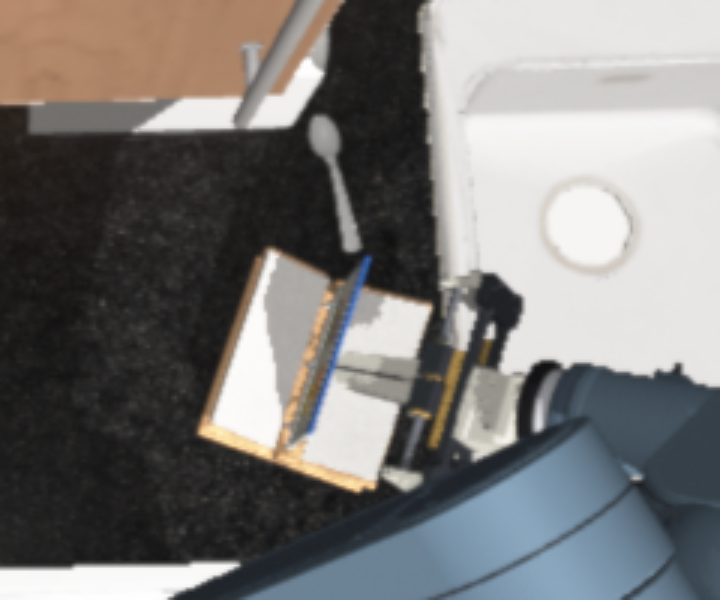

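Call:
{"api": "carry_out", "payload": {
  "moves": [1, 0.012, 0.001, 0.018, 0, -0.009, 0, 1, 0.026, 0.001, 0.04, 0, -0.02, 0, 1, 0.038, 0.001, 0.065, 0, -0.031, 0, 1, 0.047, 0.001, 0.09, 0, -0.042, 0, 1, 0.054, 0.001, 0.116, 0, -0.053, 0, 1, 0.058, 0.001, 0.142, 0, -0.064, 0, 1, 0.059, 0.001, 0.169, 0, -0.076, 0, 1, 0.062, 0.001, 0.197, 0, -0.087, 0]
}}

```text
time: 6.88
ee_pos: [493.1, -102.4, 112.5]
tcp_rot: [[0.291, 0.935, 0.203], [0.778, -0.355, 0.519], [0.557, 0.007, -0.831]]
force: [-1.1, -1.9, -0.3]
opening: 0.6
```

```bash
python3 -c "
from h import *
st()
d=snapshot('wrist');cv2.imwrite('pics/w6.png',d['frame'][:,:,::-1])
d=snapshot('top');cv2.imwrite('pics/t6.png',cv2.resize(d['frame'][130:330,320:560],None,fx=3,fy=3)[:,:,::-1])
rows([(b,110,56) for b in (2.45,2.5,2.55,2.6,2.65,2.7,2.73,2.76,2.79,2.82)])"
```

```text
t 6.88 p [ 493.1 -102.4  112.5] stand [-15.9  75.1 112.5] F [-1.1 -1.9 -0.3] q [-0.83  0.37  1.84  0.55  1.27 -0.73] open 0.6
2.45 110 56 [0.003 0.006 0.011] [-0.001  0.     0.004] [496. -98. 110.]
2.5 110 56 [0.009 0.006 0.025] [-0.001  0.     0.004] [498. -93. 106.]
2.55 110 56 [0.014 0.006 0.038] [-0.001  0.     0.004] [499. -89. 103.]
2.6 110 56 [0.019 0.006 0.052] [-0.001  0.     0.004] [501. -84. 100.]
2.65 110 56 [0.022 0.006 0.066] [-0.001  0.     0.004] [503. -80.  96.]
2.7 110 56 [0.026 0.006 0.08 ] [-0.001  0.     0.004] [504. -76.  92.]
2.73 110 56 [0.027 0.006 0.088] [-0.001  0.     0.004] [505. -74.  90.]
2.76 110 56 [0.027 0.006 0.096] [-0.001  0.     0.004] [506. -72.  87.]
2.79 110 56 [0.026 0.006 0.104] [-0.001  0.     0.004] [506. -71.  84.]
2.82 110 56 [0.024 0.006 0.112] [-0.001  0.     0.004] [507. -70.  81.]
```

View pics/w6.png

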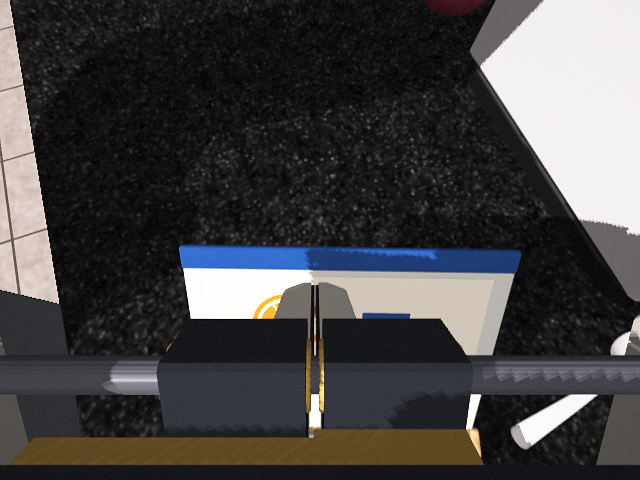

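View pics/t6.png

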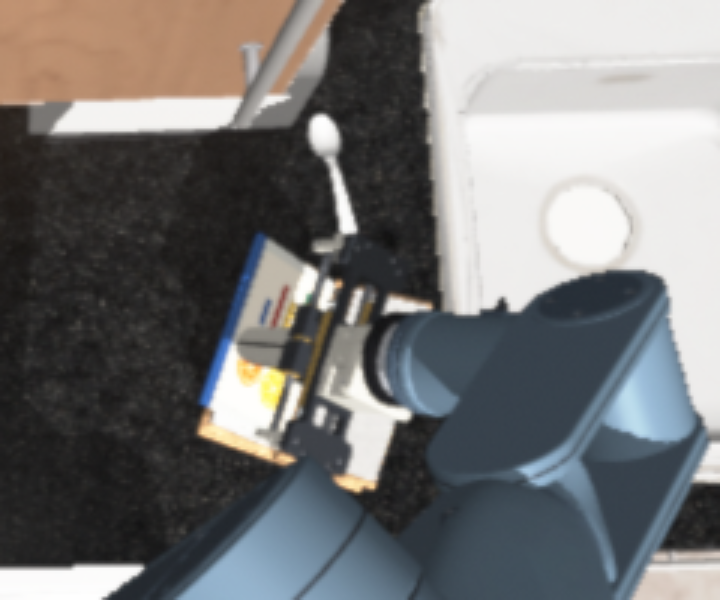

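```bash
python3 -c "
from h import *
rows([(b,r,56) for b,r in ((2.45,108),(2.5,105),(2.55,102),(2.6,98),(2.64,95),(2.68,92),(2.71,90))])"
```

```text
2.45 108 56 [-0.002  0.005  0.012] [-0.001  0.     0.004] [495. -99. 108.]
2.5 105 56 [-0.004  0.006  0.025] [-0.001  0.     0.004] [496. -97. 103.]
2.55 102 56 [-0.006  0.005  0.038] [-0.001  0.     0.004] [497. -95.  99.]
2.6 98 56 [-0.011  0.005  0.051] [-0.001  0.     0.004] [497. -94.  93.]
2.64 95 56 [-0.016  0.005  0.06 ] [-0.001  0.     0.004] [498. -93.  89.]
2.68 92 56 [-0.02   0.005  0.068] [-0.001  0.     0.004] [498. -93.  86.]
2.71 90 56 [-0.023  0.005  0.074] [-0.001  0.     0.004] [498. -93.  83.]
```

Call:
{"api": "carry_out", "payload": {
  "moves": [1, -0.002, 0.002, 0.012, 0, 0, 0, 1, -0.004, 0.002, 0.025, 0, 0, 0, 1, -0.006, 0.002, 0.038, 0, 0, 0, 1, -0.011, 0.002, 0.051, 0, 0, 0, 1, -0.016, 0.002, 0.06, 0, 0, 0, 1, -0.02, 0.002, 0.068, 0, 0, 0, 1, -0.023, 0.002, 0.074, 0, 0, 0]
}}

```text
time: 7.57
ee_pos: [496.5, -92.2, 82.4]
tcp_rot: [[0.289, 0.936, 0.201], [0.777, -0.352, 0.522], [0.559, 0.005, -0.829]]
force: [0.4, 0.5, 1.1]
opening: 0.4
```

```bash
python3 -c "
from h import *
st()
rows([(b,90,56) for b in (2.71,2.73,2.76,2.79,2.82,2.85)])"
```

```text
t 7.57 p [496.5 -92.2  82.4] stand [-16.5  85.7  82.4] F [0.4 0.5 1.1] q [-0.81  0.41  1.87  0.57  1.2  -0.76] open 0.4
2.71 90 56 [ 0.001  0.004 -0.001] [-0.001 -0.     0.004] [498. -93.  83.]
2.73 90 56 [0.002 0.004 0.004] [-0.001 -0.     0.004] [498. -91.  82.]
2.76 90 56 [0.003 0.004 0.01 ] [-0.001 -0.     0.004] [499. -90.  80.]
2.79 90 56 [0.001 0.004 0.017] [-0.001 -0.     0.004] [499. -89.  77.]
2.82 90 56 [-0.     0.004  0.024] [-0.001 -0.     0.004] [500. -88.  75.]
2.85 90 56 [-0.002  0.004  0.03 ] [-0.001 -0.     0.004] [500. -87.  72.]
```

Call:
{"api": "carry_out", "payload": {
  "moves": [1, 0, 0, 0.005, 0, 0, 0, 1, 0, 0, 0.01, 0, 0, 0, 1, 0, 0, 0.01, 0, 0, 0]
}}

```text
time: 7.82
ee_pos: [497.2, -90.6, 78.9]
tcp_rot: [[0.289, 0.936, 0.201], [0.777, -0.352, 0.521], [0.559, 0.005, -0.829]]
force: [-2.2, -2.3, 1.7]
opening: 0.4
```

Call:
{"api": "carry_out", "payload": {
  "moves": [1, 0, 0, 0.005, 0, 0, 0, 1, 0, 0, 0.005, 0, 0, 0]
}}

```text
time: 7.98
ee_pos: [497.5, -90.2, 78.3]
tcp_rot: [[0.288, 0.936, 0.201], [0.778, -0.351, 0.521], [0.558, 0.006, -0.83]]
force: [-8.4, -6.5, 13.7]
opening: 0.3
```

Call:
{"api": "carry_out", "payload": {
  "moves": [1, 0, 0, -0.05, 0, 0, 0, 1, 0, 0, -0.15, 0, 0, 0, 1, 0, 0, -0.25, 0, 0, 0, 1, 0.1, 0, -0.5, 0, 0, 0, 1, 0.1, 0, -0.5, 0, 0, 0, 1, 0.1, 0, -0.5, 0, 0, 0, 1, 0.1, 0, -0.5, 0, 0, 0, 1, 0.1, 0, -0.5, 0, 0, 0, 1, 0.1, 0, -0.5, 0, 0, 0]
}}

```text
time: 8.73
ee_pos: [468.5, -162.6, 265.6]
tcp_rot: [[0.289, 0.936, 0.2], [0.778, -0.351, 0.522], [0.559, 0.005, -0.829]]
force: [0.7, 0.0, -0.0]
opening: 0.2
```

```bash
python3 -c "
from h import *
st()
w=snapshot('wrist');cv2.imwrite('pics/w7.png',w['frame'][:,:,::-1])
d=snapshot('top');cv2.imwrite('pics/t7.png',cv2.resize(d['frame'][130:330,320:560],None,fx=3,fy=3)[:,:,::-1])
d=snapshot('scene');cv2.imwrite('pics/s7.png',d['frame'][:,:,::-1])
for x in(-80,80):
  for th in(2.28,2.33,2.38):
    b=.38+th;print(th,x,proj(w,W(x,-130*np.cos(b),40+130*np.sin(b))).round(1),proj(d,W(x,-130*np.cos(b),40+130*np.sin(b))).round(1))
"
```

```text
t 8.73 p [ 468.5 -162.6  265.6] stand [-17.   10.  265.6] F [ 0.7  0.  -0. ] q [-0.94  0.23  1.61  0.49  1.64 -0.63] open 0.2
2.28 -80 [253.6 221.6] [352.4 295. ]
2.33 -80 [254.6 221.1] [351.7 296.4]
2.38 -80 [255.6 221. ] [351.1 297.9]
2.28 80 [411.9 223.6] [432.8 271.8]
2.33 80 [410.3 223.1] [431.7 273.2]
2.38 80 [408.7 222.9] [430.6 274.7]
```

View pics/w7.png

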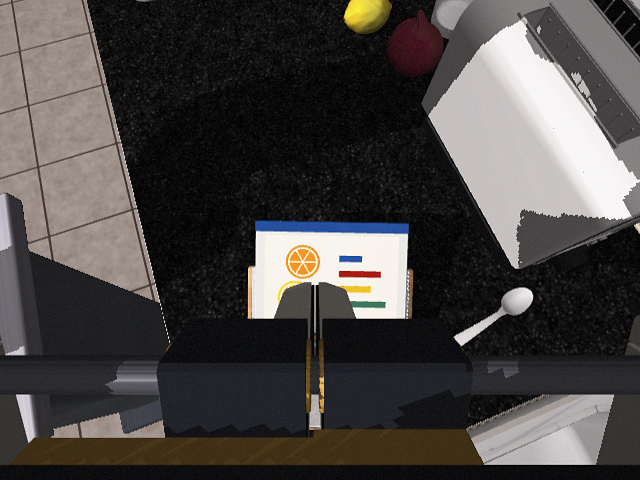

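View pics/t7.png

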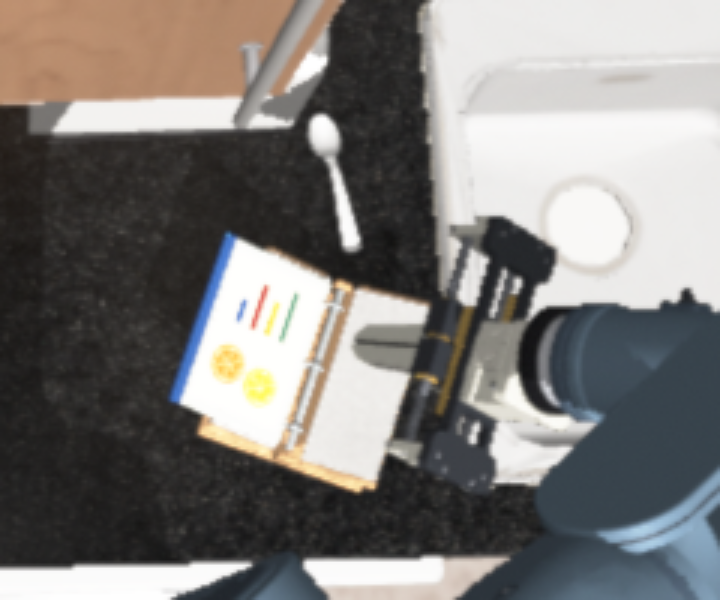

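View pics/s7.png

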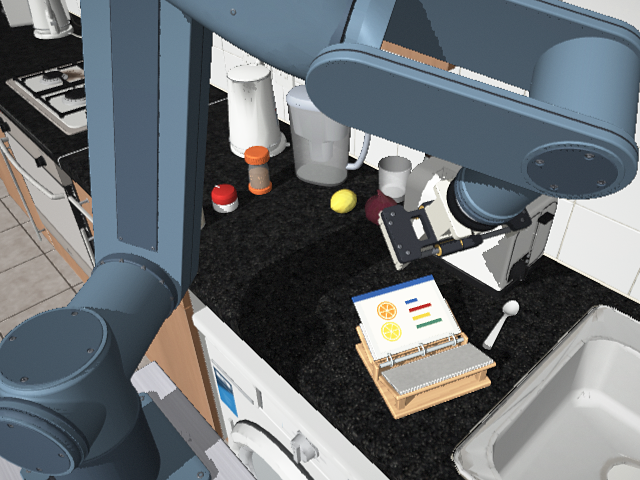

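```bash
python3 -c "
from h import *
s=snapshot('scene')['frame'];o=cv2.imread('pics/scene0.png')[:,:,::-1]
f=lambda a:cv2.resize(a[260:430,335:530],None,fx=4,fy=4,interpolation=cv2.INTER_CUBIC)[:,:390]
g=lambda a:cv2.resize(a[265:430,345:545],None,fx=2,fy=2,interpolation=cv2.INTER_CUBIC)
cv2.imwrite('pics/c.png',np.vstack([cv2.resize(s[265:370,340:450],None,fx=4,fy=4,interpolation=cv2.INTER_CUBIC)[:,:400],])[:,:,::-1])
cv2.imwrite('pics/cmp.png',np.hstack([g(o),g(s)])[:,:,::-1])
A=cv2.cvtColor(o[385:425,350:500],cv2.COLOR_RGB2GRAY);B=cv2.cvtColor(s[385:425,350:500],cv2.COLOR_RGB2GRAY)
print(cv2.phaseCorrelate(A.astype(np.float32),B.astype(np.float32)),np.abs(A.astype(int)-B).mean())
d=snapshot('scene');T=snapshot('top')
for n,D,roi in(('S',d,(340,265,440,310)),('T',T,(370,200,410,275)),('W',snapshot('wrist'),(240,200,430,240))):
  m=cv2.minAreaRect(cv2.findNonZero(blue(D,roi)));print(n,cv2.boxPoints(m).round(1).tolist())
for th in (2.28,2.38):
  b=.38+th
  for x in(-80,80):
    P=W(x,-130*np.cos(b)+2*np.sin(b),40+130*np.sin(b)+2*abs(np.cos(b)));print(th,proj(d,P).round(1),proj(T,P).round(1))
"
```

```text
((0.0077302710287767695, -0.057161843373165766), 0.932447599252065) 4.2815
S [[350.29998779296875, 296.6000061035156], [431.8999938964844, 273.29998779296875], [437.79998779296875, 293.8999938964844], [356.20001220703125, 317.20001220703125]]
T [[375.3999938964844, 262.79998779296875], [394.70001220703125, 206.5], [398.1000061035156, 207.6999969482422], [378.79998779296875, 264.0]]
W [[254.89999389648438, 231.0], [255.0, 219.6999969482422], [408.20001220703125, 221.89999389648438], [408.0, 233.10000610351562]]
2.28 [352.2 294. ] [378.1 262.4]
2.28 [432.6 270.7] [396.9 206.8]
2.38 [350.9 296.8] [375.7 262.2]
2.38 [430.5 273.7] [394.4 207.1]
```

View pics/cmp.png

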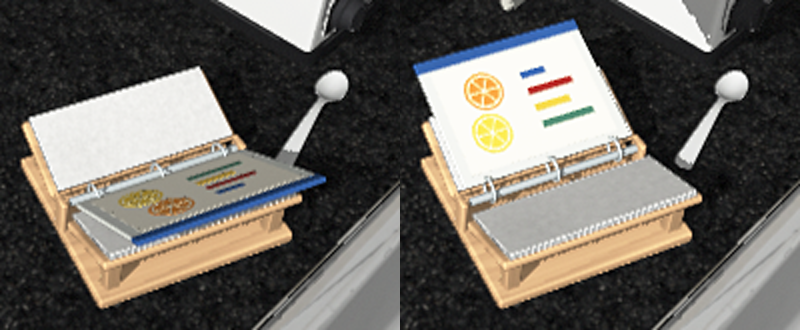

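View pics/c.png

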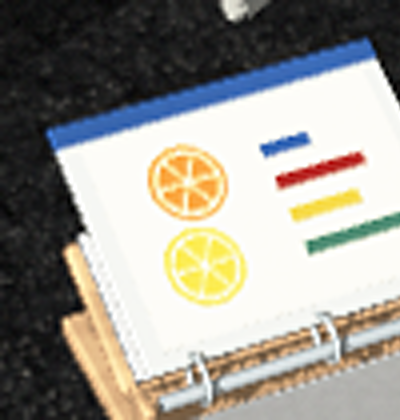

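Blue edge lies at the 2.38 rad prediction in all three views (scene 350,297 / 432,273; top 375,263 / 395,206.5), and the stand has not moved (0.06 px). Handing in.

```bash
python3 -c "
from cell import sign_off
print(sign_off())"
```

```text
the job is handed in; nothing more can be done
None
```

The leaf is over and flat on the +y half of the stand, and I handed the job in at about 9 s of the 40 s allowed.

- **How it went:** With the gripper shut and tilted, I slid the fingertip under the blue edge, pushed the leaf up and swung it over the spine at about 1–3 N. I then pressed it down until the force rose to about 17 N at the end stop, and withdrew.
- **Leaf:** In all three cameras the blue edge matches the position predicted for 2.38 rad, within about 2 pixels.
- **Stand and other things:** The stand shifted less than 0.1 pixel in the scene view. The spoon looks unmoved. The timer and jar show no change in the last scene picture. The arm mostly hid the tin there, so I did not check it, but the gripper passed no lower than about 220 mm on that side. The fingers were about 190 mm above the pressed leaf when I handed in.
- **Disagreement:** The wrist camera placed the stand about 4–5 mm further toward +y than the scene and top cameras did. I split the difference by shifting my estimate 2.5 mm, and the contact forces and final views fitted that.

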